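Fill-ready: complete the row of gift tins and hold a praline over the last one with tongs

TASK

Stand the stray empty gift tin upright on the free cork disc of the tray so that the three tins make one neat row, and let go of it. Then take the tongs, pick up the round domed praline from the wooden board with them (do not touch it with the fingers) and finish while still holding it in the tongs, still and centred about 5 cm above the mouth of the tin you just placed. Leave the two other tins, the square chocolate and the other things around where they are.

Things in the scene. Friction and masses are not known exactly. Their poses are not given: they have to be found in the camera images.
- stray_tin: The tin standing by itself on the counter: open, empty, straight round bare-metal tin, outer diameter 60, height 70, wall 3, about 90 g. Origin: centre of its underside; z up.
- free_place: The free cork disc on the tin tray, the place in the row without a tin. Disc diameter 64. Origin: centre of the disc's top face, which is 10 above the counter. The two other discs (same row, 80 pitch, straight line) carry the row tins. The free disc may be either end or the middle of the row.
- tin_tray: Flat dark metal tray, 260 x 90, 8 thick, fixed to the counter, with three cork discs (diameter 64, 2 thick) in a line along its x axis at -80, 0 and +80. Origin: centre of its underside; x axis along the row.
- row_tin_a: One of the two tins already in the row, same shape and size as the stray tin. Origin: centre of its underside.
- row_tin_b: The other tin already in the row, same shape and size. Origin: centre of its underside.
- tongs: Metal serving tongs lying flat on the counter, 228 long, about 100 g: two arms close sideways (horizontally, evenly) about an upright pivot post, diameter 26, 24 high. Squeezing the black grip pads closes the tips 1.9 times as far; the arms spring open again. Origin: on the midline between the grip pads, on the underside; x along the midline from pivot to tips, z up.
- tongs_grip (a point): Midway between the two black grip pads (50 long, 26 high from the underside up), 105 from the pivot, 13 above the underside. Free width over their outer faces 56 (faces turned about 4 degrees when open, parallel at 40 wide), stop at about 29. Spring: about 3 N per side at 56, 6.5 N at 40.
- tongs_tips (a point): Midway between the two flat steel tip plates (40 long, 22 high from the underside up, 5 thick), 195 from the pivot, 11 above the underside. The plates are 64 apart inside when open, about 53 with the grip pads at 50 wide, 34 (and parallel) with the pads at 40 wide.
- praline: Round domed dark chocolate praline, diameter 34 (upright sides up to 17), height 28, about 25 g, rigid, standing on the wooden board. Origin: centre of its underside; z up.
- board: Wooden serving board, 160 x 110, 10 thick, fixed to the counter; x along its long side. Origin: centre of its underside.
- choc_block: Square-edged flat chocolate, 26 x 40 x 14 high, on the same board about 85 from the praline. Not to be moved. Origin: centre of its underside.
- bowl: Steel mixing bowl, diameter 120, height 50, on the counter beyond the tongs. Not to be moved. Origin: centre of its underside.
- palette_knife: Spatula-like palette knife, 260 long, lying on the counter to the left of the board. Not to be moved. Origin: centre of its underside.
- canister: White closed jar, diameter 80, height 110, on the counter to the right of the tin tray. Not to be moved. Origin: centre of its underside.
- stray_tin_mouth (a point): Centre of the stray tin's mouth at rim height, 70 above its underside; inner diameter 54.

How it is judged:
By the outcome, as a careful person would: the job done as asked, in the order asked, and still so for the second after the job is handed in, while the arm keeps its last pose, push and grip.
It also fails if it takes over 51 s, if anything falls off the work surface, if the arm or the gripper's body presses on something with over 40 N, if the wrist force passes 120 N, or if a joint passes its speed limit or range.

ROBOT

A 7-joint arm with a two-finger parallel gripper is mounted at the origin on the work surface. World frame = base frame: x ahead of the robot, y to its left, z up, the work surface at z = 0. Lengths are in m, angles in rad, forces in N, time in s.
With the tool pointing down it reaches from about 0.4 to 0.85 m from the base axis. Payload 6.9 kg.
Tool frame: the origin (TCP) lies midway between the tips of the shut fingers; the grasp point (between the pads) lies behind it (ctrl.pinch_z is the z of the grasp point in the tool frame, in m); z points along the fingers, y is the direction in which the jaws open and shut (so a half turn about z gives the same grasp; the last joint's range is limited). The gripper opens to 85 mm and grips with 20 to 120 N. Pads are 22 mm wide; open, the fingers measure 114 mm over their backs; the gripper's body (76 mm by 85 mm) begins 54 mm behind the grasp point. The pads swing forward as they close: fully open they stand 13 mm farther back than shut.
Start: joints at [-1.048, 0.507, -0.238, 1.5, 0.126, 1.149, -0.155], TCP at [0.253, 0.571, 0.231] pointing down, gripper open.
Joint ranges: [-3.08, 3.08], [-0.24, 2.05], [-1.43, 1.35], [0, 2.5], [-1.52, 4.66], [0.17, 1.96], [-2.89, 2.89]. Speed limits (rad/s): [2.39, 2.39, 3.14, 3.14, 3.14, 3.14, 3.14].

INTERFACE

Orientations are given as a unit quaternion [w, x, y, z].
In Python, from station import ctrl, get_state, vision, ticket, models gives the robot as it stands. Calls block until the motion is done:
- ctrl.movep(position, orientation): joint-space move of the TCP to a pose.
- ctrl.movel(position, frame=None, max_speed=0.15): straight line of the TCP; frame=None keeps the orientation; max_speed is the mean speed in m/s.
- ctrl.set_joints(angles): joint-space move.
- ctrl.ungrasp() and ctrl.close_gripper(force=None): open the fingers fully, or close them until they stop; force is the grip in N (None keeps the last).
- ctrl.pause(seconds).
- ctrl.ik(position, orientation): joint angles nearest the present ones, or None.
- get_state(): the state.
- vision.grab_frame(name): name is "side" or "top"; returns (picture, depth): 400x640x3 uint8, blue, green, red; 400x640 float32, m along the optical axis (not along the pixel's ray), 0 where there is no reading.
- vision.camera_info(name): a dict with "mtx" (3x3 intrinsics, pixels), "R" (3x3) and "t" (3): a world point X has camera coordinates R X + t. Camera axes: x right, y down, z forward; pixel columns grow to the right and rows downward; lengths in m; the calibration is good to about 2 mm. A picture is of the moment at which its call begins. camera_info takes no time and is no camera call.
A pose or a line that the arm cannot do raises ctrl.Unreachable and nothing moves.
- ticket.close_job(): hands the job in, once; it reports no verdict.
Trained networks look in the newest picture that a camera, given by its name, has taken for a name from the list of things; names that differ only in an ending like _2 or _b are one class to them, and where a whole thing is asked for, a point or a joint stands for the part that bears it (a point fixed in the world has none). Each returns a list of dicts, best first, with "p" (0 to 1); they miss things now and then, are a little off and sometimes report something else, mostly with a low value. They report only what shows in the picture. A call takes as long as a camera call.
- models.recognise(camera, target): "point" ([column, row] in pixels, amid what is visible of it).
- models.masks_of(camera, target): "mask" (400x640 bool, what is visible of it) and "point" ([column, row] in pixels, amid what is visible of it).
The state is a dict: "time": time; "qpos": joint angles; "qd": joint speeds; "tau": joint torques, N m; "tcp_pos": TCP position; "eef_rot": TCP orientation; "contact_force": force on the tool from outside, world axes, zero at the start; "wrist_torque": the same for the moment, N m; "width": finger opening in m.
Only numpy, scipy, OpenCV 4.12 (cv2) and the standard library are available. Lean on these libraries where they do the work, as an engineer would, in place of code of your own. Each camera call takes 0.05 s, during which the arm holds its last target. There are 200 camera calls.

## Working session

There is one attempt and no reset: what is moved stays moved. The work goes in short steps, each a Python script; the robot and the scene stay as the last script left them, time stands still between calls to the robot, and variables do not carry over. Pictures are saved under pics/ and viewed, about 8 in all and at most 12, crops included, and the job is handed in when it is done.

```bash
ls; mkdir -p pics; cat > h.py <<'E'
import numpy as np, cv2
from station import ctrl, get_state, vision, ticket, models
def world(cam, uv, d):
    c=vision.camera_info(cam); K=np.array(c["mtx"]);R=np.array(c["R"]);t=np.array(c["t"])
    uv=np.atleast_2d(uv).astype(float); d=np.atleast_1d(d)
    p=np.linalg.inv(K)@np.c_[uv,np.ones(len(uv))].T*d
    return (R.T@(p-t[:,None])).T
def cloud(cam, depth, mask=None):
    m=depth>0
    if mask is not None: m&=mask
    v,u=np.nonzero(m); return world(cam,np.c_[u,v],depth[v,u])
def proj(cam,X):
    c=vision.camera_info(cam); p=np.array(c["R"])@np.array(X).T+np.array(c["t"])[:,None]
    q=np.array(c["mtx"])@p; return (q[:2]/q[2]).T
def down(yaw):  # tool z down, tool y axis at angle yaw+90 in world
    c,s=np.cos(yaw/2),np.sin(yaw/2); return [0,c,s,0]
E
python3 - <<'E'
from h import *
for c in ("top","side"):
    im,d=vision.grab_frame(c); cv2.imwrite(f"pics/{c}0.png",im); np.save(f"{c}0.npy",d)
    i=vision.camera_info(c); print(c,np.round(i["mtx"],0).tolist(),np.round(-np.array(i["R"]).T@np.array(i["t"]),3))
    for n in ("stray_tin","free_place","tin_tray","tongs","tongs_grip","tongs_tips","praline","board","choc_block","bowl","palette_knife","canister"):
        for r in models.masks_of(c,n):
            if r["p"]<.3: continue
            P=cloud(c,d,r["mask"])
            if len(P): print(c,n,round(r["p"],2),np.round(r["point"]),np.round(np.median(P,0),3),np.round(np.percentile(P,2,0),3),np.round(np.percentile(P,98,0),3))
s=get_state(); print(s, ctrl.pinch_z)
E
```

```text
pics
top [[366.0, 0.0, 318.0], [0.0, 366.0, 199.0], [0.0, 0.0, 1.0]] [0.437 0.005 1.173]
top stray_tin 0.89 [248. 246.] [0.396 0.216 0.009] [ 0.371  0.181 -0.001] [0.425 0.238 0.072]
top free_place 0.5 [314. 258.] [0.362 0.004 0.024] [ 0.349 -0.009  0.02 ] [0.478 0.019 0.029]
top free_place 0.48 [377. 227.] [ 0.452 -0.185  0.009] [ 0.436 -0.2    0.006] [ 0.468 -0.171  0.015]
top tin_tray 0.7 [379. 218.] [ 0.491 -0.19   0.008] [ 0.404 -0.259 -0.   ] [ 0.655 -0.143  0.018]
top tongs 0.72 [313. 223.] [0.466 0.015 0.022] [ 0.352 -0.049 -0.001] [0.567 0.024 0.028]
top tongs_grip 0.62 [317. 253.] [0.371 0.007 0.023] [ 0.349 -0.046  0.019] [0.566 0.024 0.028]
top tongs_grip 0.36 [246. 165.] [0.663 0.233 0.023] [0.646 0.213 0.007] [0.682 0.255 0.028]
top tongs_tips 0.49 [314. 226.] [0.464 0.007 0.022] [ 0.352 -0.049 -0.002] [0.571 0.027 0.028]
top tongs_tips 0.48 [380. 220.] [ 0.487 -0.189  0.008] [ 0.402 -0.255  0.003] [ 0.651 -0.143  0.012]
top praline 0.46 [251. 188.] [0.587 0.215 0.033] [0.572 0.202 0.016] [0.6   0.232 0.039]
top board 0.77 [252. 173.] [0.615 0.221 0.01 ] [0.538 0.163 0.
[... 2390 characters left out ...]
  0.112]
{'time': 1.3, 'qpos': array([-1.04850747,  0.50747811, -0.237593  ,  1.50022401,  0.12571848,
        1.1489238 , -0.1548159 ]), 'qd': array([-0.00067013,  0.00060959,  0.00080272,  0.00113146, -0.00137903,
        0.00014561,  0.00158217]), 'tau': array([-8.67638737e-04, -6.20355392e+01, -2.18512572e+00, -2.49957150e+01,
        1.39472494e-02,  2.10242033e-03,  1.64699622e-05]), 'tcp_pos': array([0.25303779, 0.57145322, 0.23128003]), 'eef_rot': array([ 3.72450169e-06,  2.06906670e-01,  9.78360685e-01, -2.76816793e-05]), 'contact_force': array([-0.92705336, -0.10517354, -0.13969717]), 'wrist_torque': array([0.05505088, 0.0124538 , 0.04497085]), 'width': 0.08566021141619069} -0.0187
```

```bash
python3 - <<'E'
import cv2,numpy as np
im=cv2.imread("pics/top0.png"); c=im[110:290,160:500]; cv2.imwrite("pics/t0c.png",cv2.resize(c,None,fx=2.35,fy=2.35,interpolation=cv2.INTER_CUBIC))
from h import *
d=np.load("top0.npy"); P=cloud("top",d)
def reg(x0,x1,y0,y1,z0,z1,Q=P):
    return Q[(Q[:,0]>x0)&(Q[:,0]<x1)&(Q[:,1]>y0)&(Q[:,1]<y1)&(Q[:,2]>z0)&(Q[:,2]<z1)]
def circ(Q): 
    A=np.c_[2*Q[:,:2],np.ones(len(Q))]; s=np.linalg.lstsq(A,(Q[:,:2]**2).sum(1),rcond=None)[0]; return s[:2],np.sqrt(s[2]+s[0]**2+s[1]**2)
S=cloud("side",np.load("side0.npy"))
for nm,Q in (("top",P),("side",S)):
    r=reg(.33,.46,.14,.28,.06,.08,Q); print(nm,"stray rim",len(r),circ(r),np.median(r[:,2]))
    r=reg(.38,.72,-.30,-.08,.06,.09,Q); print(len(r),r.min(0),r.max(0))
    for a,b in((.38,.49),(.49,.565),(.565,.68)):
        q=r[(r[:,0]>a)&(r[:,0]<b)]
        if len(q)>5: print("row rim",len(q),circ(q))
    r=reg(.3,.6,-.08,.06,.015,.035,Q); 
    print("tongs",len(r),cv2.minAreaRect((r[:,:2]*1000).astype(np.float32)))
    r=reg(.55,.63,.17,.26,.016,.05,Q); print("praline",len(r),circ(r),r[:,:2].min(0),r[:,:2].max(0))
E
```

```text
top stray rim 84 (array([0.39787355, 0.21028715]), np.float64(0.028132015746400896)) 0.06819629882238182
215 [ 0.49920992 -0.24795987  0.06019866] [ 0.63636983 -0.17331206  0.08347889]
row rim 105 (array([ 0.52861795, -0.20224158]), np.float64(0.028177612396546006))
row rim 110 (array([ 0.6066471 , -0.21881619]), np.float64(0.028177408336677003))
tongs 251 ((461.68682861328125, -14.636688232421875), (225.38832092285156, 72.87002563476562), 1.177100658416748)
praline 95 (array([0.58716105, 0.21652739]), np.float64(0.012051671942194904)) [0.57189697 0.20105704] [0.60425297 0.23207609]
side stray rim 164 (array([0.39924658, 0.20837724]), np.float64(0.028412994517682737)) 0.06683985536126524
894 [ 0.50006592 -0.25147454  0.0600249 ] [ 0.63742853 -0.17542913  0.08308369]
row rim 451 (array([ 0.5298148 , -0.20570848]), np.float64(0.028307084441639953))
row rim 443 (array([ 0.60787248, -0.22204118]), np.float64(0.028338780519697956))
tongs 609 ((462.175537109375, -4.386878967285156), (75.58699035644531, 225.65875244140625), 83.97451782226562)
praline 99 (array([0.58897482, 0.21264263]), np.float64(0.012138297371468045)) [0.57248514 0.19717082] [0.60462785 0.22982584]
```

View pics/t0c.png

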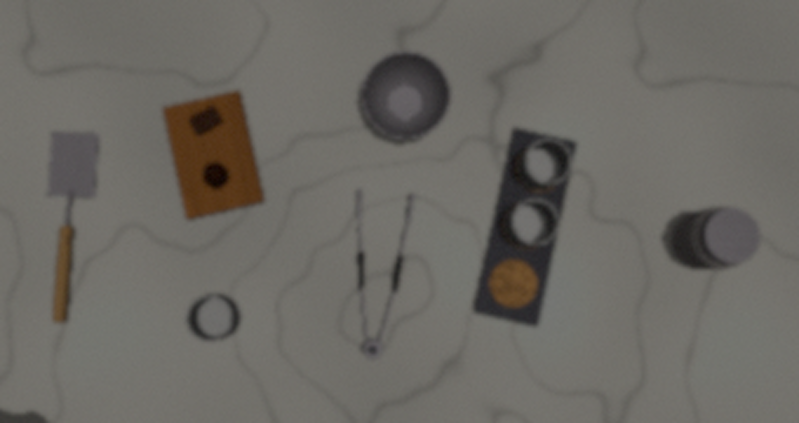

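View pics/side0.png

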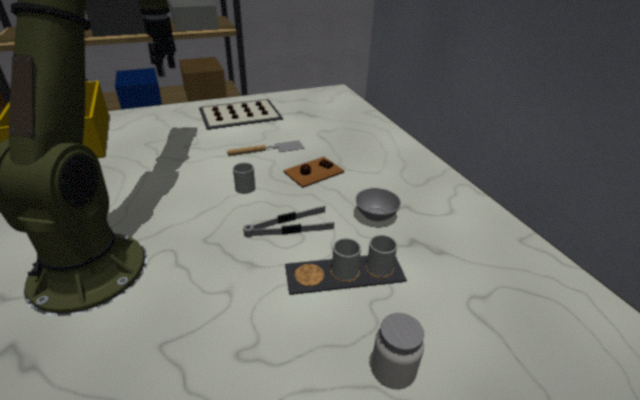

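```bash
python3 - <<'E'
from h import *
T=lambda m:(lambda s:print(m,round(s["time"],2),np.round(s["tcp_pos"],4),round(s["width"],4),np.round(s["contact_force"],1)))(get_state())
q=down(np.deg2rad(168))
ctrl.movep([.3985,.2094,.15],q);T("above")
ctrl.movel([.3985,.2094,.022]);T("at")
ctrl.close_gripper(force=35);T("closed")
if get_state()["width"]<.05: raise SystemExit
ctrl.movel([.3985,.2094,.13],max_speed=.25);T("lift")
ctrl.movep([.4512,-.1874,.13],q);T("over")
ctrl.movel([.4512,-.1874,.045]);
ctrl.movel([.4512,-.1874,.0325],max_speed=.04);T("down")
ctrl.ungrasp();T("open")
ctrl.movel([.4512,-.1874,.15],max_speed=.25);T("up")
ctrl.movep([.35,.0,.16],down(np.deg2rad(175)));T("post")
im,d=vision.grab_frame("top");cv2.imwrite("pics/top1.png",im);np.save("top1.npy",d)
im2,d2=vision.grab_frame("side");cv2.imwrite("pics/side1.png",im2);np.save("side1.npy",d2)
a=cv2.resize(im2[170:330,220:440],None,fx=3.5,fy=3.5,interpolation=cv2.INTER_CUBIC);cv2.imwrite("pics/s1c.png",a)
def circ(Q): 
    A=np.c_[2*Q[:,:2],np.ones(len(Q))]; s=np.linalg.lstsq(A,(Q[:,:2]**2).sum(1),rcond=None)[0]; return np.r_[s[:2],np.sqrt(s[2]+s[0]**2+s[1]**2)]
for nm,dd in (("top",d),("side",d2)):
    P=cloud(nm,dd);P=P[(P[:,2]>.068)&(P[:,2]<.09)]
    for c in ((.4512,-.1874),(.529,-.204),(.607,-.2205)):
        r=P[np.hypot(P[:,0]-c[0],P[:,1]-c[1])<.037];print(nm,len(r),np.round(circ(r),4) if len(r)>5 else r)
E
```

```text
above 2.77 [0.3987 0.2107 0.1503] 0.0855 [-0.1  0.2  0.3]
at 3.77 [0.3988 0.2098 0.0225] 0.0854 [0.4 0.2 0.5]
closed 4.14 [0.399  0.2096 0.023 ] 0.0585 [-1.5 -0.3  6.8]
lift 4.72 [0.3986 0.2092 0.1303] 0.0586 [ 0.7  0.2 -0.8]
over 6.21 [ 0.4515 -0.1859  0.1297] 0.0588 [-0.2 -0.1 -1.6]
down 7.38 [ 0.4517 -0.1877  0.0329] 0.0591 [-0.1  0.   4.5]
open 7.78 [ 0.4511 -0.1874  0.0324] 0.0855 [-0.5 -0.2 -0.4]
up 8.39 [ 0.4511 -0.1874  0.1502] 0.0857 [-0.2 -0.6  0.1]
post 9.25 [ 0.351  -0.0007  0.1599] 0.0854 [ 0.3 -0.3 -0.2]
top 79 [ 0.4501 -0.186   0.0283]
top 82 [ 0.5287 -0.2025  0.0282]
top 87 [ 0.6068 -0.2191  0.0283]
side 313 [ 0.4511 -0.1892  0.0284]
side 299 [ 0.5299 -0.2054  0.0283]
side 310 [ 0.6079 -0.2221  0.0284]
```

View pics/s1c.png

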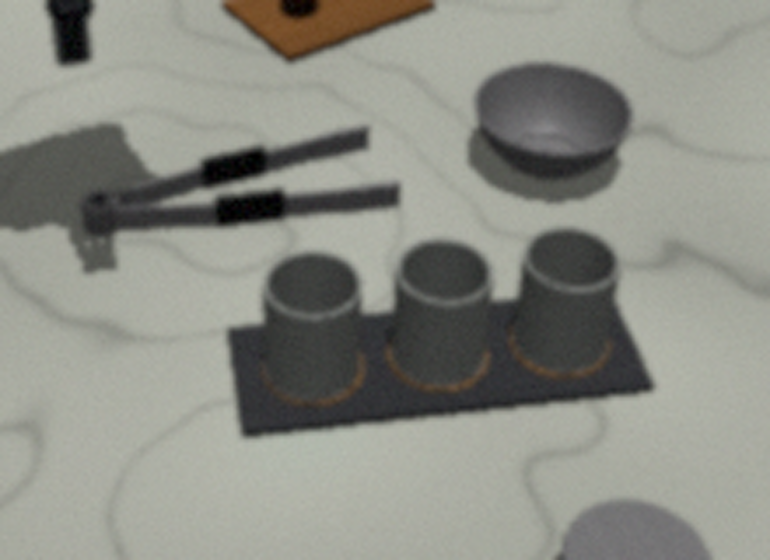

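```bash
python3 - <<'E'
from h import *
from scipy.cluster.vq import kmeans2
for nm in ("top","side"):
    P=cloud(nm,np.load(nm+"0.npy"));P=P[(P[:,0]>.32)&(P[:,0]<.6)&(abs(P[:,1]+.01)<.07)&(P[:,2]>.012)&(P[:,2]<.04)]
    x0=P[:,0].min();q=P[P[:,0]<x0+.026]
    if nm=="top": q=q[q[:,2]>.017]
    pv=np.r_[x0+.013,(q[:,1].min()+q[:,1].max())/2]
    print(nm,"post",pv,q[:,:2].mean(0),q.min(0),q.max(0))
    r=np.hypot(P[:,0]-pv[0],P[:,1]-pv[1])
    for a,b in((.08,.13),(.175,.22)):
        t=P[(r>a)&(r<b)];c,l=kmeans2(t[:,:2],2,seed=1,minit="++");print(a,np.round(c,4),"mid",np.round(c.mean(0),4),"yaw",np.rad2deg(np.arctan2(*(c.mean(0)-pv)[::-1])),"gap",np.ptp(c[:,1]),"zmax",np.percentile(t[:,2],95))
    P=cloud(nm,np.load(nm+"1.npy"));b=P[(P[:,0]>.5)&(P[:,0]<.73)&(P[:,1]>.1)&(P[:,1]<.33)&(P[:,2]>.006)&(P[:,2]<.05)]
    print("board",cv2.minAreaRect((b[:,:2]*1000).astype(np.float32)))
    p=b[(b[:,2]>.028)&(b[:,0]<.63)];print("pral",len(p),(p.min(0)+p.max(0))/2,p.mean(0))
    p=b[(b[:,2]>.018)&(b[:,0]>.63)];print("choc",len(p),(p.min(0)+p.max(0))/2,np.ptp(p,0))
E
```

```text
top post [0.36178564 0.00225283] [0.36039042 0.001029  ] [ 0.34878564 -0.00870206  0.01773939] [0.3736954  0.01320773 0.02961369]
0.08 [[ 0.462  -0.0303]
 [ 0.4652  0.0188]] mid [ 0.4636 -0.0058] yaw -4.512338384821648 gap 0.04907647815162773 zmax 0.028257057377283616
0.175 [[ 0.5547  0.0221]
 [ 0.5501 -0.0463]] mid [ 0.5524 -0.0121] yaw -4.307983296628347 gap 0.0683856150556643 zmax 0.024756558643792066
board ((616.0352172851562, 210.3248291015625), (210.5136260986328, 190.2128448486328), 84.89986419677734)
pral 75 [0.58790581 0.21632161 0.03401215] [0.58720073 0.2165442  0.03466099]
choc 103 [0.66236877 0.23448388 0.02365808] [0.03898344 0.0412809  0.0106752 ]
side post [ 0.36151196 -0.0016224 ] [ 0.36108022 -0.00563522] [ 0.34851196 -0.01478262  0.01216846] [0.37440632 0.01153782 0.02728317]
0.08 [[ 0.4646  0.0149]
 [ 0.4613 -0.0342]] mid [ 0.463  -0.0096] yaw -4.518694310662444 gap 0.04911153956392013 zmax 0.02742195956669167
0.175 [[ 0.5559  0.0197]
 [ 0.5509 -0.0489]] mid [ 0.5534 -0.0146] yaw -3.8730771189098716 gap 0.06855646335495175 zmax 0.02379731358902473
board ((619.9586181640625, 223.79220581054688), (164.6379852294922, 115.4815902709961), 13.209198951721191)
pral 57 [0.58936094 0.21283246 0.03453213] [0.58761024 0.21055577 0.03448163]
choc 70 [0.66436889 0.23001235 0.02262874] [0.03887597 0.04190823 0.00868047]
```

```bash
python3 - <<'E'
from h import *
T=lambda m:(lambda s:print(m,round(s["time"],2),np.round(s["tcp_pos"],4),round(s["width"],4),np.round(s["contact_force"],1),np.round(s["wrist_torque"],2)))(get_state())
y=np.deg2rad(-4.4);q=down(y+np.pi); u=np.r_[np.cos(y),np.sin(y)]
g=np.r_[.3615,.0003]-.002*u
ctrl.movep([*g,.08],q);T("above")
ctrl.movel([*g,.003],max_speed=.1);T("at")
ctrl.close_gripper(force=70);T("closed")
if get_state()["width"]<.015: raise SystemExit
ctrl.movel([*g,.10],max_speed=.15);T("lift")
ctrl.movep([.3915,.2145,.10],down(np.pi));T("hover")
ctrl.pause(.3)
D={}
for nm in ("top","side"):
    im,d=vision.grab_frame(nm);cv2.imwrite(f"pics/{nm}2.png",im);np.save(nm+"2.npy",d)
    P=cloud(nm,d);P=P[(P[:,0]>.5)&(P[:,0]<.66)&(abs(P[:,1]-.2145)<.07)&(P[:,2]>.06)&(P[:,2]<.2)]
    print(nm,len(P),np.round(P.min(0),3),np.round(P.max(0),3))
    for s in (1,-1):
        t=P[(P[:,1]-.2145)*s>0]; 
        for a in (.52,.54,.56,.58,.6):
            v=t[abs(t[:,0]-a)<.01]
            if len(v): print(s,a,np.round(v[:,1].mean(),4),"z",np.round(np.percentile(v[:,2],[5,95]),3))
a=cv2.imread("pics/side2.png")[90:250,180:400];cv2.imwrite("pics/s2c.png",cv2.resize(a,None,fx=3.5,fy=3.5,interpolation=cv2.INTER_CUBIC))
E
```

```text
above 9.77 [ 3.59e-01 -1.00e-04  7.96e-02] 0.0853 [-0.7  0.5  0.2] [-0.02  0.   -0.01]Traceback (most recent call last):
  File "<stdin>", line 6, in <module>
station.Unreachable: the arm cannot follow that straight line within its joint ranges
```

```bash
cat >> h.py <<'E'
from scipy.spatial.transform import Rotation as Ro
def tilt(yaw,th):  # tool-down with tool x at yaw+180; nose (tongs x = yaw) pitched up by th
    c=Ro.from_euler('z',yaw)*Ro.from_euler('y',-th)*Ro.from_quat([1,0,0,0])*Ro.from_euler('z',np.pi)
    x,y,z,w=c.as_quat(); return [w,x,y,z]
E
python3 - <<'E'
from h import *
f=lambda p,q:(lambda r:None if r is None else np.round(r,2).tolist())(ctrl.ik(p,q))
for th in (0,5,10,15,20,-5,-10,-15,-20,-30): print(th,f([.3595,0,.003],tilt(np.deg2rad(-4.4),np.deg2rad(th))))
for p in ((.41,.08),(.43,.08),(.45,.08),(.3915,.2145)): print(p,[f([*p,z],tilt(0,np.deg2rad(t))) is not None for z,t in((.003,0),(.003,4),(.1,0))])
print(f([.466,-.008,.003],tilt(-.077,0)))
E
```

```text
0 [0.02, 0.54, -0.13, 2.44, 0.38, 0.18, 1.03]
5 None
10 None
15 None
20 None
-5 [0.06, 0.56, -0.17, 2.36, 0.25, 0.32, 1.17]
-10 [0.1, 0.59, -0.21, 2.29, 0.2, 0.46, 1.22]
-15 [0.12, 0.63, -0.23, 2.21, 0.17, 0.58, 1.25]
-20 [0.13, 0.67, -0.24, 2.14, 0.14, 0.7, 1.28]
-30 [0.15, 0.76, -0.26, 2.0, 0.12, 0.93, 1.31]
(0.41, 0.08) [True, True, True]
(0.43, 0.08) [True, True, True]
(0.45, 0.08) [True, True, True]
(0.3915, 0.2145) [True, True, True]
[0.08, 0.61, -0.17, 2.17, 0.27, 0.38, 1.18]
```

```bash
cat > go.py <<'E'
from h import *
T=lambda m:(lambda s:print(m,round(s["time"],2),np.round(s["tcp_pos"],4),round(s["width"],4),np.round(s["contact_force"],1),np.round(s["wrist_torque"],2)))(get_state())
y=np.deg2rad(-4.4);t=np.deg2rad(-7);q=tilt(y,t); u=np.r_[np.cos(y),np.sin(y)]
g=np.r_[.3615,.0003]-.003*u
ctrl.movep([*g,.07],q);T("above")
ctrl.movel([*g,.003],max_speed=.1);T("at")
ctrl.close_gripper(force=70);T("closed")
if get_state()["width"]<.015: raise SystemExit
ctrl.movel([*g,.10],max_speed=.15);T("lift")
ctrl.movep([.3905,.2145,.10],tilt(0,t));T("hover")
ctrl.pause(.3)
for nm in ("top","side"):
    im,d=vision.grab_frame(nm);cv2.imwrite(f"pics/{nm}2.png",im);np.save(nm+"2.npy",d)
    P=cloud(nm,d);P=P[(P[:,0]>.5)&(P[:,0]<.66)&(abs(P[:,1]-.2145)<.07)&(P[:,2]>.06)&(P[:,2]<.2)]
    print(nm,len(P),np.round(P.min(0),3),np.round(P.max(0),3))
    for s in (1,-1):
        v=P[(P[:,1]-.2145)*s>0]; 
        for a in (.52,.54,.56,.58,.6):
            w=v[abs(v[:,0]-a)<.01]
            if len(w): print(s,a,np.round(w[:,1].mean(),4),"z",np.round(np.percentile(w[:,2],[5,95]),3))
a=cv2.imread("pics/side2.png")[90:250,180:400];cv2.imwrite("pics/s2c.png",cv2.resize(a,None,fx=3.5,fy=3.5,interpolation=cv2.INTER_CUBIC))
E
python3 go.py
```

```text
above 10.03 [3.607e-01 3.000e-04 7.090e-02] 0.0855 [ 0.4 -0.1 -0.5] [ 0.02 -0.09  0.05]
at 10.84 [0.3585 0.0006 0.0036] 0.0853 [-0.4 -0.2 -0.3] [ 0.02 -0.12  0.03]
closed 11.44 [0.3587 0.0005 0.0034] 0.024 [-1.4 -0.7  9.5] [-0.08  0.18 -0.  ]
lift 12.24 [0.3581 0.0004 0.0995] 0.0238 [ 0.9 -0.6 -0.5] [-0.02 -0.02  0.  ]
hover 13.12 [0.3901 0.2132 0.0992] 0.0236 [ 0.1 -1.  -1.7] [ 0.06 -0.09 -0.  ]
top 202 [0.5   0.177 0.093] [0.603 0.254 0.125]
1 0.52 0.2404 z [0.104 0.122]
1 0.54 0.2441 z [0.1   0.117]
1 0.56 0.2471 z [0.101 0.118]
1 0.58 0.2484 z [0.099 0.117]
1 0.6 0.2501 z [0.096 0.12 ]
-1 0.52 0.1875 z [0.101 0.123]
-1 0.54 0.1851 z [0.102 0.119]
-1 0.56 0.1823 z [0.1   0.119]
-1 0.58 0.1804 z [0.099 0.118]
-1 0.6 0.1788 z [0.096 0.118]
side 479 [0.5   0.173 0.093] [0.606 0.256 0.124]
1 0.52 0.2384 z [0.099 0.121]
1 0.54 0.2429 z [0.101 0.116]
1 0.56 0.2455 z [0.099 0.116]
1 0.58 0.2467 z [0.097 0.118]
1 0.6 0.2488 z [0.097 0.117]
-1 0.52 0.1857 z [0.099 0.122]
-1 0.54 0.1843 z [0.099 0.116]
-1 0.56 0.1815 z [0.1   0.117]
-1 0.58 0.1788 z [0.097 0.118]
-1 0.6 0.1774 z [0.096 0.118]
```

View pics/s2c.png

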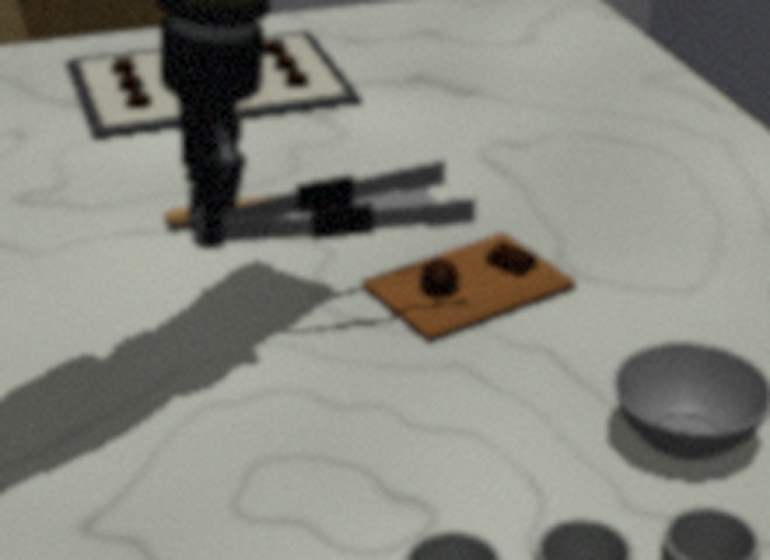

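```bash
cat > go2.py <<'E'
from h import *
T=lambda m:(lambda s:print(m,round(s["time"],2),np.round(s["tcp_pos"],4),round(s["width"],4),np.round(s["contact_force"],1),np.round(s["wrist_torque"],2)))(get_state())
t=np.deg2rad(-2.5)
ctrl.movep([.3945,.2155,.08],tilt(0,t));ctrl.pause(.2);T("hover")
ctrl.movel([.3945,.2155,.02],max_speed=.08);T("mid")
ctrl.movel([.3945,.2155,.0045],max_speed=.03);T("low")
ctrl.ungrasp();T("open")
ctrl.movel([.3945,.2155,.12],max_speed=.2);T("up")
ctrl.movep([.40,.05,.2],tilt(0,0))
for nm in ("top","side"):
    im,d=vision.grab_frame(nm);cv2.imwrite(f"pics/{nm}3.png",im);np.save(nm+"3.npy",d)
    P=cloud(nm,d);P=P[(P[:,0]>.36)&(P[:,0]<.66)&(abs(P[:,1]-.2145)<.06)&(P[:,2]>.014)&(P[:,2]<.06)]
    pr=P[(abs(P[:,1]-.2145)<.012)&(P[:,0]>.55)];print(nm,"pral",np.round((pr.min(0)+pr.max(0))/2,4))
    Q=P[(P[:,0]<.44)];print("post",np.round(Q[Q[:,0]<.415].mean(0),4),np.round(Q.min(0),3))
    for s in (1,-1):
        v=P[((P[:,1]-.2145)*s>.018)&(P[:,0]<.64)];print("end",np.round(v[:,0].max(),4))
        for a in (.48,.5,.52,.54,.58,.6):
            w=v[abs(v[:,0]-a)<.01]
            if len(w): print(s,a,np.round(w[:,1].mean(),4),"z",np.round(np.percentile(w[:,2],[5,95]),3))
a=cv2.imread("pics/side3.png")[120:240,200:365];cv2.imwrite("pics/s3c.png",cv2.resize(a,None,fx=4.5,fy=4.5,interpolation=cv2.INTER_CUBIC))
E
python3 go2.py
```

```text
hover 13.97 [0.3952 0.2157 0.0806] 0.0233 [-0.5 -0.3 -1.1] [-0.01  0.04 -0.02]
mid 14.88 [0.3947 0.2157 0.0202] 0.0238 [-0.4  0.5 -1.1] [ 0.04  0.04 -0.02]
low 15.54 [0.3944 0.2155 0.0044] 0.0239 [-0.3 -0.7 -0.8] [-0.    0.11  0.  ]
open 16.17 [0.3945 0.2155 0.0045] 0.0854 [-0.2 -0.   0.5] [ 0.04 -0.   -0.04]
up 16.89 [0.3942 0.2151 0.1194] 0.0853 [ 0.  -0.2 -0.8] [-0.   -0.04  0.04]
top pral [0.6121 0.2144 0.0281]
post [0.3972 0.2153 0.0241] [0.384 0.2   0.015]
end 0.6184
1 0.48 0.2396 z [0.018 0.034]
1 0.5 0.2411 z [0.024 0.034]
1 0.52 0.2425 z [0.022 0.034]
1 0.54 0.2452 z [0.015 0.032]
1 0.58 0.2504 z [0.015 0.035]
1 0.6 0.2512 z [0.015 0.034]
end 0.6358
-1 0.48 0.1922 z [0.021 0.032]
-1 0.5 0.1911 z [0.022 0.036]
-1 0.52 0.1906 z [0.024 0.034]
-1 0.54 0.1879 z [0.016 0.03 ]
-1 0.58 0.1829 z [0.024 0.034]
-1 0.6 0.182 z [0.018 0.035]
side pral [0.6168 0.2142 0.0282]
post [0.3983 0.21   0.022 ] [0.383 0.194 0.014]
end 0.6088
1 0.48 0.237 z [0.016 0.032]
1 0.5 0.2381 z [0.016 0.033]
1 0.52 0.2402 z [0.015 0.033]
1 0.54 0.2448 z [0.017 0.03 ]
1 0.58 0.2482 z [0.017 0.034]
1 0.6 0.2514 z [0.021 0.034]
end 0.6079
-1 0.48 0.1901 z [0.016 0.033]
-1 0.5 0.1883 z [0.015 0.033]
-1 0.52 0.1874 z [0.016 0.033]
-1 0.54 0.1866 z [0.015 0.03 ]
-1 0.58 0.1812 z [0.015 0.033]
-1 0.6 0.1796 z [0.016 0.033]
```

View pics/s3c.png

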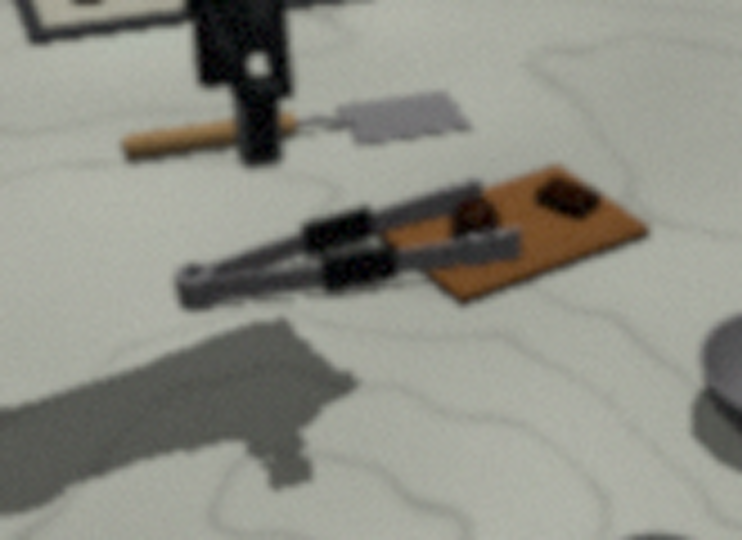

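```bash
cat > go3.py <<'E'
from h import *
T=lambda m:(lambda s:print(m,round(s["time"],2),np.round(s["tcp_pos"],4),round(s["width"],4),np.round(s["contact_force"],1),np.round(s["wrist_torque"],2)))(get_state())
q=tilt(0,0);g=[.502,.2152]
ctrl.movep([*g,.09],q);T("above")
ctrl.movel([*g,.002],max_speed=.1);T("at")
ctrl.close_gripper(force=45);T("closed")
if get_state()["width"]<.033: raise SystemExit("praline not held")
ctrl.movel([*g,.04],max_speed=.05);T("lift")
ctrl.movel([*g,.14],max_speed=.12);T("up")
ctrl.pause(.3)
for nm in ("top","side"):
    im,d=vision.grab_frame(nm);cv2.imwrite(f"pics/{nm}4.png",im);np.save(nm+"4.npy",d)
    r=models.masks_of(nm,"praline");print([(round(x["p"],2),np.round(x["point"])) for x in r[:3]])
    P=cloud(nm,d);P=P[(P[:,0]>.54)&(P[:,0]<.64)&(abs(P[:,1]-.2145)<.04)&(P[:,2]>.12)&(P[:,2]<.25)]
    pr=P[abs(P[:,1]-.2145)<.014];print(nm,"pral",len(pr),np.round(pr.min(0),4),np.round(pr.max(0),4),np.round(pr.mean(0),4))
    print("all",np.round(P.min(0),4),np.round(P.max(0),4))
a=cv2.imread("pics/side4.png")[90:250,200:420];cv2.imwrite("pics/s4c.png",cv2.resize(a,None,fx=3.5,fy=3.5,interpolation=cv2.INTER_CUBIC))
E
python3 go3.py
```

```text
above 18.65 [0.5016 0.2143 0.09  ] 0.0854 [-0.3 -0.9  1.2] [-0.11  0.01 -0.  ]
at 19.68 [0.5024 0.2153 0.0026] 0.0856 [-0.1 -0.  -0. ] [-0.    0.03 -0.05]
closed 20.18 [0.5036 0.216  0.0036] 0.0387 [ 0.3 -0.2 11. ] [-0.09 -0.04  0.19]
lift 21.09 [0.5019 0.2151 0.0398] 0.0389 [ 0.6  0.4 -1.4] [-0.01  0.   -0.02]
up 22.07 [0.5016 0.2149 0.1393] 0.0388 [ 0.9  0.1 -1.7] [ 0.01 -0.01 -0.02]
[(0.61, array([380., 230.])), (0.42, array([245., 178.]))]
top pral 113 [0.5698 0.2007 0.1474] [0.6009 0.2282 0.1759] [0.5846 0.2135 0.1683]
all [0.542  0.1938 0.1468] [0.607  0.2366 0.1759]
[(0.38, array([303., 125.]))]
side pral 55 [0.5522 0.2015 0.1577] [0.6042 0.2279 0.1759] [0.5838 0.2106 0.17  ]
all [0.5402 0.1882 0.1464] [0.6113 0.2379 0.1759]
```

View pics/s4c.png

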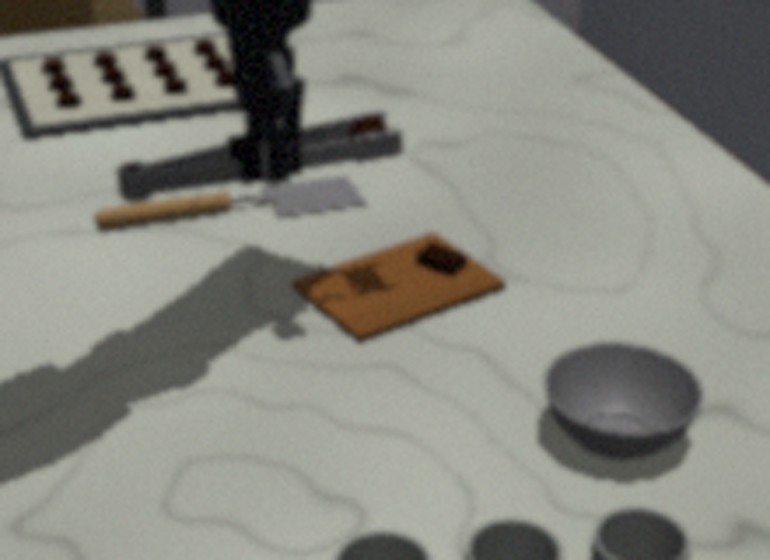

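```bash
cat > go4.py <<'E'
from h import *
T=lambda m:(lambda s:print(m,round(s["time"],2),np.round(s["tcp_pos"],4),round(s["width"],4),np.round(s["contact_force"],1)))(get_state())
q=tilt(-np.pi/2,0)
ctrl.movep([.4508,-.1876+.0855,.16],q);T("over")
ctrl.movel([.4508,-.1876+.0855,.1215],max_speed=.06);ctrl.pause(.5);T("final")
for nm in ("top","side"):
    im,d=vision.grab_frame(nm);cv2.imwrite(f"pics/{nm}5.png",im);np.save(nm+"5.npy",d)
    P=cloud(nm,d);A=P[(abs(P[:,0]-.4508)<.04)&(abs(P[:,1]+.1876)<.045)&(P[:,2]>.115)&(P[:,2]<.2)]
    pr=A[(abs(A[:,0]-.4508)<.014)];print(nm,"pral",len(pr),np.round(pr.min(0),4),np.round(pr.max(0),4))
    v=A[abs(A[:,1]+.1876)<.02];print("plates x",np.round([v[:,0].min(),v[:,0].max()],4), "end y",A[:,1].min())
    R=P[(P[:,2]>.068)&(P[:,2]<.09)]
    for c in ((.4512,-.1874),(.529,-.204),(.607,-.2205)):
        r=R[np.hypot(R[:,0]-c[0],R[:,1]-c[1])<.037]
        if len(r)>5:
            B=np.c_[2*r[:,:2],np.ones(len(r))];s=np.linalg.lstsq(B,(r[:,:2]**2).sum(1),rcond=None)[0];print("tin",len(r),np.round(s[:2],4))
a=cv2.imread("pics/side5.png")[150:320,210:430];b=cv2.imread("pics/top5.png")[110:280,260:480]
cv2.imwrite("pics/c5.png",cv2.resize(np.vstack([a,b]),None,fx=1.75,fy=1.75,interpolation=cv2.INTER_CUBIC))
E
python3 go4.py
```

```text
over 23.8 [ 0.4515 -0.1008  0.16  ] 0.0387 [ 0.1 -0.  -1.2]
final 25.09 [ 0.4508 -0.1021  0.1216] 0.0388 [ 0.2  0.  -0.4]Traceback (most recent call last):
  File "go4.py", line 9, in <module>
    pr=A[(abs(A[:,0]-.4508)<.014)];print(nm,"pral",len(pr),np.round(pr.min(0),4),np.round(pr.max(0),4))
                                                                    ~~~~~~^^^
    return umr_minimum(a, axis, None, out, keepdims, initial, where)
ValueError: zero-size array to reduction operation minimum which has no identity
```

```bash
sed -i '/^ctrl\.mov/d; s/    pr=A/    if len(A)<20: print(nm,"hidden",len(A)); continue\n    pr=A/' go4.py; python3 go4.py
```

```text
top hidden 0
side pral 226 [ 0.4368 -0.2064  0.1277] [ 0.4643 -0.1775  0.1573]
plates x [0.4283 0.4728] end y -0.2119933682056874
tin 309 [ 0.4512 -0.1891]
tin 300 [ 0.5298 -0.2056]
tin 305 [ 0.608  -0.2221]
```

View pics/c5.png

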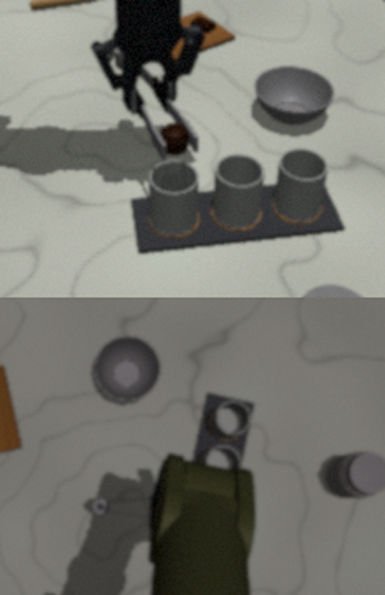

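```bash
python3 -c "
from h import *
ticket.close_job();print(get_state()['time'])"
```

```text
the job is handed in; nothing more can be done
the job is handed in; nothing more can be done
```

The job is handed in after about 25 s of robot time. The stray tin stands on the free disc, and the tongs hold the praline still above it.

- **Tin:** It completes the row, about 80 mm from its neighbour and within about 1 mm of the row line. In the last side picture the three tins were still where they stood.
- **Tongs:** The gripper can only open fully or close until it stops, so gripping the pads straight away would have shut the tips. I carried the tongs open by the pivot post, laid them around the praline, then gripped the pads. The pads closed to 38.7 mm on the praline.
- **Last check:** From the side camera, the praline was centred over the mouth to about 1 mm. Its underside was about 48–50 mm above the rim.

The top camera could not confirm the final pose because the arm blocked its view. The two cameras also differed by 2–3 mm in y throughout, so I used their average. The first attempt to reach the post was refused as out of range; I reached it by tilting the tool about 7 degrees. I did not measure the other objects again at the end, but the ones visible in the last pictures looked undisturbed.

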